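# Wash a new mould on the sprung mould washer

## Robot

A 6-joint arm with a two-finger parallel gripper is mounted at the origin on the work surface. World frame = base frame: x ahead of the robot, y to its left, z up, the work surface at z = 0. Lengths are in m, angles in rad, forces in N, time in s.
With the tool pointing down it reaches from about 0.35 to 0.975 m from the base axis. Payload 4.9 kg.
Tool frame: the origin (TCP) lies on the front face of the gripper's body, between the roots of the fingers; the fingertips stand ctrl.tip_extent ahead of it and the grasp point (between the pads) lies 54 mm ahead of it (ctrl.tip_extent is the distance from the TCP to the fingertips, in m); z points along the fingers, y is the line along which they close (so a half turn about z gives the same grasp; the last joint's range is limited). The gripper opens to 85 mm and grips with 20 to 120 N. Pads are 22 mm wide; open, the fingers measure 114 mm over their backs; the gripper's body (76 mm by 85 mm) begins 54 mm behind the grasp point. The pads swing forward as they close: fully open they stand 13 mm farther back than shut.
Start: joints at [1.104, 0.053, 1.613, -0, 1.476, -0.119], TCP at [0.213, 0.588, 0.304] pointing down, gripper open.
Joint ranges: [-3.01, 3.01], [-1.01, 2.22], [0.06, 2.58], [-1.02, 4.17], [0.09, 2.62], [-3.14, 3.14]. Speed limits (rad/s): [2.57, 2.57, 3.14, 3.14, 3.14, 3.14].

## Interface

Orientations are given as a rotation vector (axis times angle).
In Python, from station import ctrl gives the robot as it stands.
- The arm moves only by the tool apply_moves, never from a script. Its argument "rows" is one flat list of numbers, 6 for each row, row after row: the shift along the tool's x, y, z normalised to -1 to 1, where 1 is 0.6 m, then the turn, a rotation vector about the tool's x, y, z normalised to -1 to 1, where 1 is 90 degrees. A call has 1 to 20 rows; each row is the pose to reach, as a shift and turn from the pose commanded when the call began, along the tool's axes at that moment; what a row does not reach only later rows make up. A row lasts 1/10 s, in which the tool goes at most 50 mm and 8.59 degrees, less where a joint would pass 70% of its speed; a pose out of reach is approached as far as the arm can. A call with a number of a shift or a turn outside -1 to 1 is refused whole. A call with a gripper value outside its range is refused whole. "grip" is the opening, from 0 (shut) to 1 (fully open), set as the call begins (left out, the last holds). The fingers move at their own pace and stop on an object; "grip_force" is the grip in N (left out, the last holds). Time passes only in rows, so rows that repeat a pose let the fingers close. It gives the time, the measured TCP pose, the force, the opening and the grip force at its end, in the units of the state.
- ctrl.get_obs(): the state, without advancing time (a new reading comes with each control period).
- ctrl.get_image(name): name is "side" or "top"; returns (picture, depth): 400x640x3 uint8, blue, green, red; 400x640 float32, m along the optical axis (not along the pixel's ray), 0 where there is no reading.
- ctrl.camera_model(name): a dict with "mtx" (3x3 intrinsics, pixels), "k1" (the pictures are not rectified: a ray, as slopes to the right and down, at radius r is drawn at 1 + k1 r^2 times it, then the intrinsics apply), "R" (3x3) and "t" (3): a world point X has camera coordinates R X + t. Camera axes: x right, y down, z forward; pixel columns grow to the right and rows downward; lengths in m; the calibration is good to about 2 mm. A picture is of the moment at which its call begins. camera_model takes no time and is no camera call.
- ctrl.finish_job(): hands the job in; it is judged then, once.
The state is a dict: "t": time; "q": joint angles; "dq": joint speeds; "effort": joint torques, N m; "tool_pos": TCP position; "tool_rot": TCP orientation; "contact_force": force on the tool from outside, world axes, zero at the start; "wrist_torque": the same for the moment, N m; "opening": finger opening in m; "grip_force": force on a finger pad.
Only numpy, scipy, OpenCV 4.12 (cv2) and the standard library are available. Lean on these libraries where they do the work, as an engineer would, in place of code of your own. Each camera call takes 0.05 s, during which the arm holds its last target. There are 200 camera calls.

## Task

The new moulds need their first wash: press the head of the foam pump on the mould washer fully down and let it spring back up, so that the wash head gets its foam. Then pick up the tall mould, upside down as it stands, centre it over the star of the wash head and push it straight down against the spring until its rim sits firmly, but not forced, on the fixed ribs all round. Finish while still holding it pressed down there with the water valve fully open, and leave the other moulds and utensils where they are.

Things in the scene. Friction and masses are not known exactly. Their poses are not given: they have to be found in the camera images.
- washer: Counter-top mould washer, fixed: a steel drip tray 150 mm along its x by 280 mm along its y, floor of the tray 30 mm and its edges 42 mm above the table; origin at table height under the tray's centre, z up. The round wash head is centred 60 mm towards its +y end; a white pump bottle (62 mm across) stands clamped 95 mm towards its -y end. A short water pipe leaves on the +x side, 60 mm out, and goes down into the table.
- pump_top (a point): Centre of the flat round top (33 mm across) of the foam pump's head, on top of the bottle; at rest 198 mm above the table. The spout points to the wash head. It moves with the head.
- pump (a joint): Travel of the pump head: 0 up, 0.012 m fully down (hard stop). Spring: about 3 N to start, 7 N at full stroke; it returns by itself.
- star_top (a point): Top centre of the sprung star in the wash head: a black hub (22 mm across) with six thin flat-lying arms reaching 43 mm from the centre, all tops level; at rest 60 mm above the table. It moves down with the star.
- star (a joint): Downward travel of the star, which opens the water valve: 0 up; 0.016 m when its arms are level with the rib tops (valve fully open). Spring: about 3.5 N to start, 10 N at 0.016 m; it returns by itself.
- seat: Fixed hard stop of the wash head: six steel ribs lying between the star's arms, from 19 to 48 mm from the centre. Origin at the centre of the rib tops, 44 mm above the table, z up. A splash collar 98 mm in inner diameter round them rises 6 mm above the rib tops.
- tall_mould: The tall plain aluminium mould (the only one of its height), round, tapered, 85 mm tall, standing upside down on the mat: open rim below (62 mm outer diameter, with a bead to 66 mm that is only seen), closed end on top (52 mm diameter), wall 3 mm, about 0.12 kg. Origin at the centre of its rim plane, z up towards the closed end.
- mat: Ribbed black rubber draining mat, 240 x 240 mm, fixed; its upper face is 5.5 mm above the table. Origin at table height under its centre. The four moulds stand on it in a square, 60 mm from its centre lines, in any order.
- short_mould_a: Short mould, upside down, 48 mm tall, 62 mm wide at the rim, on the mat. Origin at the centre of its rim plane. Leave alone.
- short_mould_b: Another short mould just like it, on the mat. Leave alone.
- brioche_tin: Low fluted tin, upside down, 30 mm tall, 80 mm wide, on the mat. Origin at the centre of its rim plane. Leave alone.
- piping_nozzle: Steel piping nozzle, a cone 45 mm tall and 30 mm wide standing on the tray of the washer between bottle and wash head, on the pipe's side. Origin at its underside. Leave alone.
- bowl: Steel bowl 150 mm across, 60 mm tall, towards the back of the table. Leave alone.
- pastry_ring: Steel ring 90 mm across, 45 mm tall, towards the back of the table. Leave alone.
- scraper: Bench scraper lying flat, 100 x 130 mm, towards the back of the table. Leave alone.
Mind the look-alikes: they are no part of the job. Leave any pink look-alike of the tall_mould alone.

How it is judged:
By the outcome, as a careful person would: the job done as asked, in the order asked, and still so for the second after the job is handed in, while the arm keeps its last pose, push and grip.
It also fails if it takes over 53 s, if anything falls off the work surface, if the arm or the gripper's body presses on something with over 40 N, if the wrist force passes 120 N, or if a joint passes its speed limit or range.

## Working session

There is one attempt and no reset: what is moved stays moved. The work goes in short steps, Python scripts to look and compute and a tool call to move; the robot and the scene stay as the last step left them, time stands still between calls to the robot, and variables do not carry over. Pictures are saved under pics/ and viewed, at most 10 in all, crops included, and the job is handed in when it is done.

Besides the shell and the picture viewer there is one more tool, called by a JSON object that holds its "name" and its "arguments". apply_moves: Moves the arm, as the interface text tells. Its arguments: {"type":"object","properties":{"rows":{"type":"array","items":{"type":"number"}},"grip":{"type":"number"},"grip_force":{"type":"number"}},"required":["rows"]}

```bash
mkdir -p pics; cat > h.py <<'E'
import numpy as np,cv2
from station import ctrl
def grab(n):
    im,d=ctrl.get_image(n); return im,d
def pts(n,uv,d):
    m=ctrl.camera_model(n);K=np.array(m['mtx']);R=np.array(m['R']);t=np.array(m['t'])
    D=np.array([m['k1'],0,0,0,0.])
    n_=cv2.undistortPoints(np.array(uv,float).reshape(-1,1,2),K,D).reshape(-1,2)
    return R,t,np.c_[n_,np.ones(len(n_))]
def depthpts(n,uv,d):
    R,t,r=pts(n,uv,d); z=np.array(d).reshape(-1,1)
    return (r*z-t)@R
def plane(n,uv,h):
    R,t,r=pts(n,uv,None); c=-R.T@t; w=r@R
    return c+w*((h-c[2])/w[:,2])[:,None]
E
python3 - <<'E'
from h import *
for n in('top','side'):
    im,d=grab(n);cv2.imwrite(f'pics/{n}0.png',im);np.save(f'{n}0.npy',d)
    m=ctrl.camera_model(n);print(n,m, -np.array(m['R']).T@np.array(m['t']))
o=ctrl.get_obs();print(o,ctrl.tip_extent)
E
```

```text
top {'mtx': array([[515.90849519,   0.        , 320.38235039],
       [  0.        , 515.90849519, 204.80044689],
       [  0.        ,   0.        ,   1.        ]]), 'k1': 0.04751035759923279, 'R': array([[-0.02833804, -0.99919995, -0.0282208 ],
       [-0.98125287,  0.03319092, -0.18984513],
       [ 0.19062992,  0.02231191, -0.98140838]]), 't': array([0.01628519, 0.6102089 , 1.19742613])} [ 0.37096548 -0.03069809  1.29146881]
side {'mtx': array([[395.59721558,   0.        , 320.95767745],
       [  0.        , 395.59721558, 198.02631091],
       [  0.        ,   0.        ,   1.        ]]), 'k1': -0.05865345895172512, 'R': array([[-0.96122005, -0.27565219,  0.00847863],
       [-0.20487988,  0.69317643, -0.69103595],
       [ 0.18460839, -0.66597471, -0.72277067]]), 't': array([0.5798952 , 0.22318482, 0.81926936])} [0.45188898 0.5507556  0.74145588]
{'t': 0.1, 'q': array([ 1.10401961e+00,  5.33427897e-02,  1.61413917e+00,  2.09418693e-05,
        1.47599967e+00, -1.19014131e-01]), 'dq': array([-0.00125855, -0.00166682, -0.00214162, -0.0002759 ,  0.00144293,
        0.00026724]), 'effort': array([ 3.19439541e-04, -3.94908321e+01, -3.71362603e+01, -1.32690957e-04,
        3.90381902e-03,  6.35742445e-07]), 'tool_pos': array([0.2128107 , 0.5872073 , 0.30276408]), 'tool_rot': array([-5.43420728e-01, -3.09366100e+00,  2.83087606e-03]), 'contact_force': array([-0.07571096,  0.3846454 ,  0.51732864]), 'wrist_torque': array([ 0.00835653, -0.04255168, -0.01092779]), 'grip_force': 0.0, 'opening': 0.08540012293232595} 0.0726
```

View pics/top0.png

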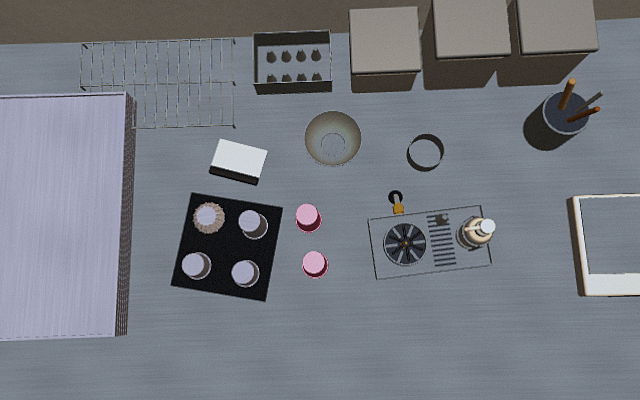

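View pics/side0.png

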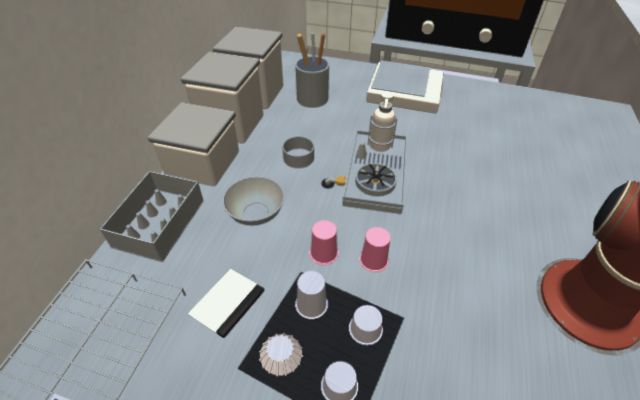

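The top view shows the mat with four moulds: brioche tin (208,217), silver moulds at (252,224), (196,266) and (245,273). Two pink look-alikes stand off the mat at (308,217) and (315,264). The washer has its star at (405,243) and its pump head at (487,227). In the side view the silver mould at (311,292), which is top-view (252,224), is clearly the tallest on the mat and not pink. I'll check its height by depth and look at a crop.

```bash
python3 - <<'E'
from h import *
v,u=np.mgrid[0:400,0:640]; uv=np.c_[u.ravel(),v.ravel()]
P={}
for n in('top','side'):
    d=np.load(n+'0.npy');p=depthpts(n,uv,d.ravel());p[d.ravel()==0]=np.nan;P[n]=p.reshape(400,640,3)
T=P['top'];S=P['side']
print('table',np.nanmedian(T[330:380,300:500,2]),np.nanmedian(S[200:260,450:520,2]))
def top(n,c,r,zl,zh):
    q=P[n][c[1]-r:c[1]+r,c[0]-r:c[0]+r]
    ok=(q[...,2]>zl)&(q[...,2]<zh)
    vv,uu=np.nonzero(ok)
    if len(vv)<5: return 'none'
    (cx,cy),rad=cv2.minEnclosingCircle(q[ok][:,:2].astype(np.float32)*1000)
    return np.round(np.r_[np.nanmedian(q[ok],0)*1000,cx,cy,rad,len(vv)],1)
for nm,c in dict(tall=(252,224),a=(196,266),b=(245,273),br=(208,217)).items():
    q=T[c[1]-22:c[1]+22,c[0]-22:c[0]+22,2]; m=np.nanpercentile(q,95);print(nm,m,top('top',c,25,m-.008,m+.01))
for nm,c in dict(tall=(311,285),a=(340,380),b=(368,320)).items():
    q=S[max(c[1]-20,0):c[1]+20,c[0]-20:c[0]+20,2]; m=np.nanpercentile(q,95);print('side',nm,m,top('side',c,22,m-.008,m+.01))
print('pump',top('top',(487,227),25,.185,.215),top('side',(387,100),25,.185,.215))
print('star',top('top',(405,243),30,.053,.07), 'side',top('side',(376,178),30,.053,.07))
im,_=cv2.imread('pics/top0.png'),0;s=cv2.imread('pics/side0.png')
A=cv2.resize(im[190:290,165:365],None,fx=3.5,fy=3.5)[:,:700]
B=cv2.resize(s[235:300,270:410] ,(700,325))
cv2.imwrite('pics/c1.png',np.vstack([A[:270],B]))
C=cv2.resize(im[185:285,360:500],(784,560),interpolation=cv2.INTER_CUBIC);cv2.imwrite('pics/c2.png',C)
E
```

```text
table 0.000507889838039342 -0.0008195302243323853
tall 0.09217498833465303 [572.6 166.   90.8 573.2 166.   26.3 382. ]
a 0.055511127721082076 [476.7 307.3  53.4 477.3 307.6  28.9 436. ]
b 0.05529234120971483 [454.8 187.3  53.6 455.4 187.2  27.2 409. ]
br 0.036451051800790314 [597.2 280.3  34.5 598.5 280.   30.3 376. ]
side tall 0.09085581183276067 [575.6 170.2  89.8 576.4 168.4  26.7 538. ]
side a 0.05415441970604359 [480.9 312.3  52.3 481.1 310.4  27.8 842. ]
side b 0.05343060428612951 [458.4 192.6  52.  458.1 190.5  27.7 642. ]
pump [ 525.3 -352.7  196.9  525.4 -342.    31.8  261. ] [ 528.4 -346.2  194.4  530.8 -339.8   32.7  135. ]
star [ 512.7 -203.2   59.7  511.8 -202.6   52.2  289. ] side [ 519.5 -200.6   57.3  536.8 -229.7   76.7  208. ]
```

View pics/c1.png

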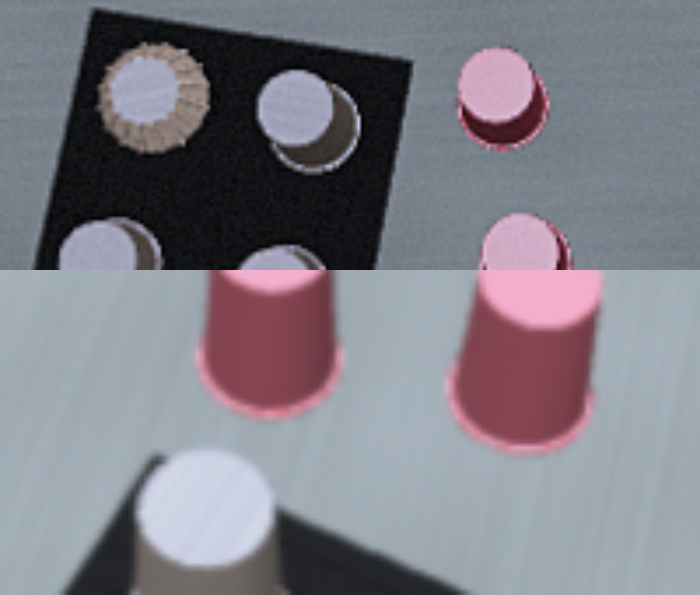

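View pics/c2.png

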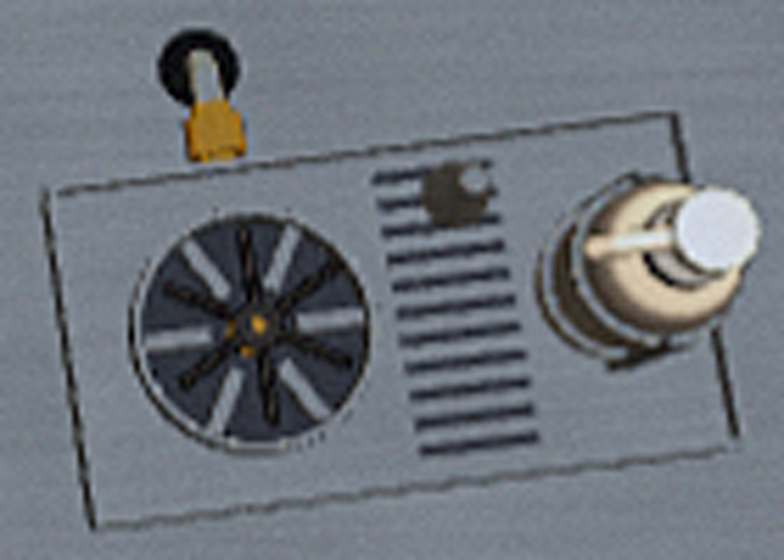

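The crop confirms it: the silver mould at top (252,224), side (311,292), stands 85 mm above the mat (top face at 90.5 mm). The other two silver ones are 48 mm tall and the pink ones are off the mat. In the washer crop, tray corners, star hub at about (406.1,242.9) and pump disc at about (488.2,225.9) are clear.

```bash
python3 - <<'E'
from h import *
im=cv2.imread('pics/top0.png');s=cv2.imread('pics/side0.png')
c=np.array([(43,188),(675,113),(737,440),(95,528)])/5.6+[360,185]-.4
p=plane('top',c,.042);print('corners',p[:,:2]*1000,'ctr',p.mean(0)*1000,[np.linalg.norm(p[i]-p[i-1]) for i in range(4)])
y=(p[0]+p[3]-p[1]-p[2])[:2];y/=np.linalg.norm(y);print('ydir',y,'head',p.mean(0)[:2]+.06*y,'pump',p.mean(0)[:2]-.095*y)
hub=np.array([[258,324]])/5.6+[360,185]-.4;print('hub',plane('top',hub,.06)*1000)
pd=np.array([[718,229]])/5.6+[360,185]-.4;print('pumpdisc',plane('top',pd,.198)*1000)
for n,I,b,h in(('top',im,(470,210,505,245),.198),('side',s,(370,90,405,112),.198),('top',im,(235,205,272,240),.0905),('side',s,(290,260,330,292),.0905)):
    x0,y0,x1,y1=b;g=I[y0:y1,x0:x1].min(2); t,m=cv2.threshold(g,0,255,cv2.THRESH_OTSU)
    for k in cv2.findContours(m,cv2.RETR_EXTERNAL,cv2.CHAIN_APPROX_NONE)[0]:
        if len(k)<15: continue
        w=plane(n,k.reshape(-1,2)+[x0,y0],h)*1000
        print(n,h,len(k),cv2.minEnclosingCircle(w[:,:2].astype(np.float32)), t)
cv2.imwrite('pics/c3.png',cv2.resize(s[85:215,335:415],(492,800))[:600] if 0 else cv2.resize(s[88:213,335:420],(408,600),interpolation=cv2.INTER_CUBIC))
E
```

```text
corners [[ 576.45489725 -116.13288485]
 [ 600.56161032 -391.24785357]
 [ 458.51507721 -404.66878949]
 [ 428.83329714 -131.44372457]] ctr [ 516.09122048 -260.87331312   42.        ] [np.float64(0.14841347186637216), np.float64(0.2761691141771298), np.float64(0.14267914735253456), np.float64(0.2748325747942653)]
ydir [-0.09762475  0.9952233 ] head [ 0.51023374 -0.20115992] pump [ 0.52536557 -0.35541953]
hub [[ 511.90894005 -203.36696723   60.        ]]
pumpdisc [[ 526.88389873 -358.2892964   198.        ]]
top 0.198 71 ((520.322265625, -346.86163330078125), 28.17547607421875) 150.0
side 0.198 30 ((493.54400634765625, -288.2479248046875), 17.22071647644043) 147.0
side 0.198 32 ((550.3363037109375, -283.3873596191406), 20.45254898071289) 147.0
side 0.198 124 ((524.3107299804688, -344.538818359375), 53.255126953125) 147.0
top 0.0905 80 ((562.85546875, 158.98605346679688), 37.20793914794922) 90.0
side 0.0905 158 ((586.6111450195312, 148.65675354003906), 46.739044189453125) 121.0
```

View pics/c3.png

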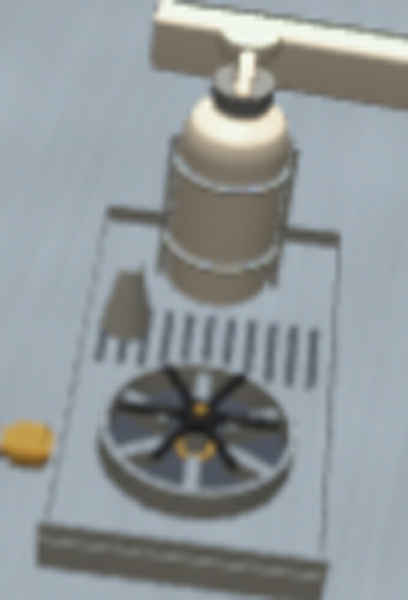

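The side crop shows the pump disc at crop (250,35), the hub centre at (201,410) and the collar ellipse centre at (195,429), and these are used for the second view below.

```bash
cat >> h.py <<'E'
from scipy.spatial.transform import Rotation as Ro
def go(x,y,z,yaw,o=None):
    "row (units) to reach TCP at x,y,z, pointing down, tool x at yaw"
    o=o or ctrl.get_obs();R0=Ro.from_rotvec(o['tool_rot'])
    c,s=np.cos(yaw),np.sin(yaw);R1=Ro.from_matrix(np.array([[c,s,0],[s,-c,0],[0,0,-1.]]))
    d=R0.inv().apply(np.array([x,y,z])-o['tool_pos'])/.6
    r=(R0.inv()*R1).as_rotvec()/(np.pi/2)
    return np.round(np.r_[d,r],4).tolist()
def yaw(o=None):
    o=o or ctrl.get_obs();X=Ro.from_rotvec(o['tool_rot']).as_matrix()[:,0];return np.arctan2(X[1],X[0])
E
python3 - <<'E'
from h import *
f=lambda a,b:np.array([[335+a/4.8-.4,88+b/4.8-.4]])
print('hub',plane('side',f(201,410),.06)*1000,'collar',plane('side',f(195.5,429),.05)*1000,'pump',plane('side',f(250,35),.198)*1000)
e=np.array([[249.5,331]])/5.6+[360,185]-.4;print('collar top',plane('top',e,.05)*1000)
print(np.degrees(yaw()))
# yaw: keep relative to base rotation
for y in (0.1,-1.5,yaw()): print(go(.5265,-.356,.36,y))
E
```

```text
hub [[ 514.71822082 -201.84474185   60.        ]] collar [[ 515.74944875 -197.30551195   50.        ]] pump [[ 530.07775757 -348.46169062  198.        ]]
collar top [[ 510.15426087 -200.9665455    50.        ]]
160.074543697263
[-1.0272, -1.2999, -0.0932, -0.0006, 0.0016, 1.7149]
[-1.0272, -1.2999, -0.0932, -0.0006, -0.0013, -1.2665]
[-1.0272, -1.2999, -0.0932, -0.0012, -0.0002, 0.0]
```

```bash
python3 - <<'E'
from h import *
print(go(.50,.15,.36,np.radians(120)))
E
```

```text
[-0.6983, -0.5221, -0.0946, -0.0012, 0.0003, 0.4453]
```

{"name": "apply_moves", "arguments": {"rows": [-0.698, -0.522, -0.095, -0.0012, 0.0003, 0.445, -0.698, -0.522, -0.095, -0.0012, 0.0003, 0.445, -0.698, -0.522, -0.095, -0.0012, 0.0003, 0.445, -0.698, -0.522, -0.095, -0.0012, 0.0003, 0.445, -0.698, -0.522, -0.095, -0.0012, 0.0003, 0.445, -0.698, -0.522, -0.095, -0.0012, 0.0003, 0.445, -0.698, -0.522, -0.095, -0.0012, 0.0003, 0.445, -0.698, -0.522, -0.095, -0.0012, 0.0003, 0.445, -0.698, -0.522, -0.095, -0.0012, 0.0003, 0.445, -0.698, -0.522, -0.095, -0.0012, 0.0003, 0.445, -0.698, -0.522, -0.095, -0.0012, 0.0003, 0.445, -0.698, -0.522, -0.095, -0.0012, 0.0003, 0.445], "grip": 0, "grip_force": 20}}

```text
t: 1.3
tool_pos: [0.5013, 0.1477, 0.3608]
tool_rot: [1.577, 2.717, 0.002]
contact_force: [0.0, 0.9, -0.2]
opening: -0.0002
grip_force: 0.0
```

```bash
python3 - <<'E'
from h import *
o=ctrl.get_obs();print(o['t'],o['tool_pos'],np.degrees(yaw()),o['opening'],ctrl.tip_extent)
print(go(.528,-.356,.30,np.radians(62)))
E
```

```text
1.3 [0.50133799 0.14767576 0.36076671] 119.74102202891069 -0.00016293706731432248 0.0726
[-0.751, -0.378, 0.1005, 0.0005, -0.0007, 0.6416]
```

{"name": "apply_moves", "arguments": {"rows": [-0.751, -0.378, 0.1, 0.0005, -0.0007, 0.642, -0.751, -0.378, 0.1, 0.0005, -0.0007, 0.642, -0.751, -0.378, 0.1, 0.0005, -0.0007, 0.642, -0.751, -0.378, 0.1, 0.0005, -0.0007, 0.642, -0.751, -0.378, 0.1, 0.0005, -0.0007, 0.642, -0.751, -0.378, 0.1, 0.0005, -0.0007, 0.642, -0.751, -0.378, 0.1, 0.0005, -0.0007, 0.642, -0.751, -0.378, 0.1, 0.0005, -0.0007, 0.642, -0.751, -0.378, 0.1, 0.0005, -0.0007, 0.642, -0.751, -0.378, 0.1, 0.0005, -0.0007, 0.642, -0.751, -0.378, 0.1, 0.0005, -0.0007, 0.642, -0.751, -0.378, 0.1, 0.0005, -0.0007, 0.642, -0.751, -0.378, 0.1, 0.0005, -0.0007, 0.642, -0.751, -0.378, 0.1, 0.0005, -0.0007, 0.642]}}

```text
t: 2.7
tool_pos: [0.5296, -0.3512, 0.3004]
tool_rot: [-2.687, -1.627, -0.001]
contact_force: [-0.4, -0.5, 1.0]
opening: -0.0001
grip_force: 0.0
```

```bash
python3 - <<'E'
from h import *
im,d=grab('top');s,ds=grab('side')
A=cv2.resize(im[180:270,430:550],(480,360));B=cv2.resize(s[60:150,330:450],(480,360))
cv2.imwrite('pics/p1.png',cv2.resize(np.vstack([A,B]),(400,600)))
o=ctrl.get_obs();print(o['t'],o['tool_pos'],np.degrees(yaw()),o['contact_force'])
print(go(.528,-.356,.28,np.radians(62)))
E
```

```text
2.8 [ 0.5295552  -0.35153548  0.30067677] 62.359215821871096 [-0.46111098 -0.35314276  0.16808883]
[-0.0078, 0.0011, 0.0345, 0.0004, -0.0004, 0.004]
```

View pics/p1.png

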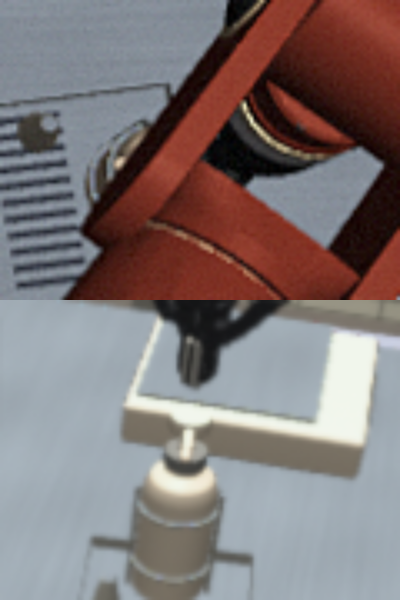

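The side view shows the shut fingertips at crop (193,380), just above the pump disc at (188,418). The arm hides the disc from the top camera. I'll descend in steps.

{"name": "apply_moves", "arguments": {"rows": [-0.004, 0, 0.02, 0, 0, 0, -0.004, 0, 0.04, 0, 0, 0, -0.004, 0, 0.045, 0, 0, 0, -0.004, 0, 0.05, 0, 0, 0, -0.004, 0, 0.055, 0, 0, 0, -0.004, 0, 0.06, 0, 0, 0, -0.004, 0, 0.06, 0, 0, 0]}}

```text
t: 3.5
tool_pos: [0.528, -0.3553, 0.2644]
tool_rot: [-2.689, -1.624, -0.001]
contact_force: [-2.6, 2.0, 4.7]
opening: -0.0001
grip_force: 2.4
```

{"name": "apply_moves", "arguments": {"rows": [0, 0, 0.004, 0, 0, 0, 0, 0, 0.008, 0, 0, 0, 0, 0, 0.011, 0, 0, 0, 0, 0, 0.013, 0, 0, 0, 0, 0, 0.013, 0, 0, 0, 0, 0, 0.013, 0, 0, 0]}}

```text
t: 4.1
tool_pos: [0.5282, -0.3554, 0.2586]
tool_rot: [2.689, 1.623, 0.001]
contact_force: [-4.5, 4.5, 10.1]
opening: -0.0
grip_force: 4.9
```

{"name": "apply_moves", "arguments": {"rows": [0, 0, 0.002, 0, 0, 0, 0, 0, 0.003, 0, 0, 0, 0, 0, 0.003, 0, 0, 0, 0, 0, 0.003, 0, 0, 0]}}

```text
t: 4.5
tool_pos: [0.5282, -0.3554, 0.2585]
tool_rot: [2.689, 1.623, 0.001]
contact_force: [-7.4, 5.7, 15.6]
opening: 0.0002
grip_force: 7.8
```

The hard stop is reached: no more travel, and the force is rising past 15 N. I'll release straight up.

{"name": "apply_moves", "arguments": {"rows": [0, 0, -0.01, 0, 0, 0, 0, 0, -0.025, 0, 0, 0, 0, 0, -0.05, 0, 0, 0, 0, 0, -0.1, 0, 0, 0, 0, 0, -0.17, 0, 0, 0, 0, 0, -0.17, 0, 0, 0, 0, 0, -0.17, 0, 0, 0]}}

```text
t: 5.2
tool_pos: [0.5285, -0.3558, 0.3586]
tool_rot: [2.687, 1.622, 0.003]
contact_force: [0.4, -0.2, 0.2]
opening: 0.0002
grip_force: 0.0
```

```bash
python3 - <<'E'
from h import *
s,ds=grab('side')
p=depthpts('side',[(u,v) for v in range(88,104) for u in range(378,396)],ds[88:104,378:396].ravel())
q=p[(p[:,2]>.15)&(p[:,2]<.25)];print('pump',len(q),np.percentile(q[:,2],[50,90]) if len(q) else p[::20])
old=cv2.imread('pics/side0.png');print('diff',np.abs(s[88:110,378:396].astype(int)-old[88:110,378:396]).mean())
o=ctrl.get_obs();print(o['t'],o['tool_pos'],np.degrees(yaw()),o['contact_force'])
print(go(.5748,.1672,.22,np.radians(124)))
E
```

```text
pump 138 [0.1944816  0.19760449]
diff 0.2601010101010101
5.25 [ 0.52803256 -0.35541338  0.35650486] 62.239912063802606 [-0.00558687  0.41634559 -1.48612407]
[0.807, -0.3368, 0.2277, 0.0003, -0.0001, -0.6862]
```

The pump head is back up; the image patch is identical to before. Next, over the tall mould with the gripper open.

{"name": "apply_moves", "arguments": {"rows": [0.807, -0.337, 0.1, 0.0003, -0.0001, -0.686, 0.807, -0.337, 0.1, 0.0003, -0.0001, -0.686, 0.807, -0.337, 0.1, 0.0003, -0.0001, -0.686, 0.807, -0.337, 0.2, 0.0003, -0.0001, -0.686, 0.807, -0.337, 0.2, 0.0003, -0.0001, -0.686, 0.807, -0.337, 0.2, 0.0003, -0.0001, -0.686, 0.807, -0.337, 0.2, 0.0003, -0.0001, -0.686, 0.807, -0.337, 0.228, 0.0003, -0.0001, -0.686, 0.807, -0.337, 0.228, 0.0003, -0.0001, -0.686, 0.807, -0.337, 0.228, 0.0003, -0.0001, -0.686, 0.807, -0.337, 0.228, 0.0003, -0.0001, -0.686, 0.807, -0.337, 0.228, 0.0003, -0.0001, -0.686, 0.807, -0.337, 0.228, 0.0003, -0.0001, -0.686, 0.807, -0.337, 0.228, 0.0003, -0.0001, -0.686, 0.807, -0.337, 0.228, 0.0003, -0.0001, -0.686, 0.807, -0.337, 0.228, 0.0003, -0.0001, -0.686], "grip": 1}}

```text
t: 6.85
tool_pos: [0.575, 0.1663, 0.2206]
tool_rot: [1.478, 2.772, 0.001]
contact_force: [-0.3, -1.0, -0.0]
opening: 0.0854
grip_force: 0.0
```

```bash
python3 - <<'E'
from h import *
s,ds=grab('side')
cv2.imwrite('pics/m1.png',cv2.resize(s[215:345,230:400],(785,600)))
o=ctrl.get_obs();print(o['t'],o['tool_pos'],np.degrees(yaw()),o['opening'],ctrl.tip_extent)
print(go(.5748,.1672,.12,np.radians(124)))
E
```

```text
6.9 [0.57492734 0.16642436 0.22061276] 123.88606115883151 0.085157988483027 0.0726
[0.0012, 0.0004, 0.1677, 0.0006, -0.0001, -0.0013]
```

View pics/m1.png

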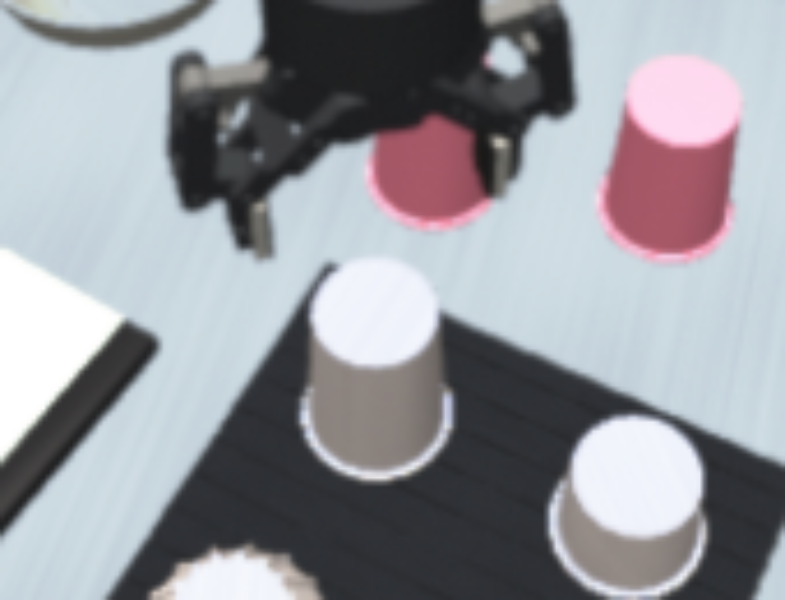

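The open fingers' midpoint (379,210) lines up above the mould top's centre (375,312). I'll descend and grip.

{"name": "apply_moves", "arguments": {"rows": [0.001, 0, 0.06, 0, 0, 0, 0.001, 0, 0.11, 0, 0, 0, 0.001, 0, 0.15, 0, 0, 0, 0.001, 0, 0.181, 0, 0, 0, 0.001, 0, 0.181, 0, 0, 0, 0.001, 0, 0.181, 0, 0, 0]}}

```text
t: 7.5
tool_pos: [0.5744, 0.1676, 0.1118]
tool_rot: [-1.476, -2.773, -0.0]
contact_force: [0.1, 0.7, 0.4]
opening: 0.0852
grip_force: 0.0
```

{"name": "apply_moves", "arguments": {"rows": [0, 0, 0, 0, 0, 0, 0, 0, 0, 0, 0, 0, 0, 0, 0, 0, 0, 0, 0, 0, 0, 0, 0, 0, 0, 0, 0, 0, 0, 0, 0, 0, 0, 0, 0, 0, 0, 0, 0, 0, 0, 0, 0, 0, 0, 0, 0, 0, 0, 0, 0, 0, 0, 0, 0, 0, 0, 0, 0, 0], "grip": 0, "grip_force": 60}}

```text
t: 8.5
tool_pos: [0.5757, 0.1682, 0.1141]
tool_rot: [1.474, 2.771, 0.004]
contact_force: [-1.0, -0.9, 5.4]
opening: 0.0547
grip_force: 63.8
```

{"name": "apply_moves", "arguments": {"rows": [0, 0, -0.02, 0, 0, 0, 0, 0, -0.06, 0, 0, 0, 0, 0, -0.12, 0, 0, 0, 0, 0, -0.19, 0, 0, 0, 0, 0, -0.24, 0, 0, 0, 0, 0, -0.24, 0, 0, 0, 0, 0, -0.24, 0, 0, 0]}}

```text
t: 9.2
tool_pos: [0.5744, 0.168, 0.2564]
tool_rot: [1.475, 2.773, 0.002]
contact_force: [-0.4, -0.5, -2.1]
opening: 0.0543
grip_force: 63.5
```

```bash
python3 - <<'E'
from h import *
o=ctrl.get_obs();print(o['t'],o['tool_pos'],np.degrees(yaw()),o['opening'],o['contact_force'])
print(go(.5133,-.2025,.254,np.radians(86)))
E
```

```text
9.2 [0.57435244 0.16799108 0.25642392] 123.9873305329949 0.054348734836315034 [-0.39325785 -0.52643144 -2.136283  ]
[-0.4551, -0.4296, 0.0034, 0.001, -0.0002, 0.4221]
```

{"name": "apply_moves", "arguments": {"rows": [-0.02, -0.02, 0, 0, 0, 0.02, -0.06, -0.056, 0, 0, 0, 0.056, -0.1, -0.094, 0, 0, 0, 0.093, -0.15, -0.142, 0, 0, 0, 0.139, -0.2, -0.189, 0, 0, 0, 0.185, -0.25, -0.236, 0, 0, 0, 0.232, -0.3, -0.283, 0, 0, 0, 0.278, -0.35, -0.33, 0, 0, 0, 0.325, -0.4, -0.378, 0, 0, 0, 0.371, -0.435, -0.41, 0, 0, 0, 0.403, -0.45, -0.425, 0, 0, 0, 0.417, -0.455, -0.43, 0.003, 0.001, -0.0002, 0.422, -0.455, -0.43, 0.003, 0.001, -0.0002, 0.422, -0.455, -0.43, 0.003, 0.001, -0.0002, 0.422, -0.455, -0.43, 0.003, 0.001, -0.0002, 0.422]}}

```text
t: 10.7
tool_pos: [0.5131, -0.2015, 0.2532]
tool_rot: [-2.294, -2.144, 0.002]
contact_force: [0.5, 0.5, -1.1]
opening: 0.0544
grip_force: 63.5
```

```bash
python3 - <<'E'
from h import *
s,ds=grab('side');im,d=grab('top')
a=cv2.resize(s[95:225,310:450],(560,520));cv2.imwrite('pics/w1.png',a)
cv2.imwrite('pics/w1raw.png',s);np.save('w1.npy',ds)
o=ctrl.get_obs();print(o['t'],o['tool_pos'],np.degrees(yaw()),o['opening'],o['contact_force'])
print(go(.5133,-.2025,.18,np.radians(86)))
E
```

```text
10.8 [ 0.51316124 -0.20176359  0.25349792] 86.09093505006558 0.054362669519159794 [ 0.43551159 -0.09636783 -1.49094382]
[-0.0012, 0.0005, 0.1225, -0.0011, 0.0002, 0.001]
```

View pics/w1.png

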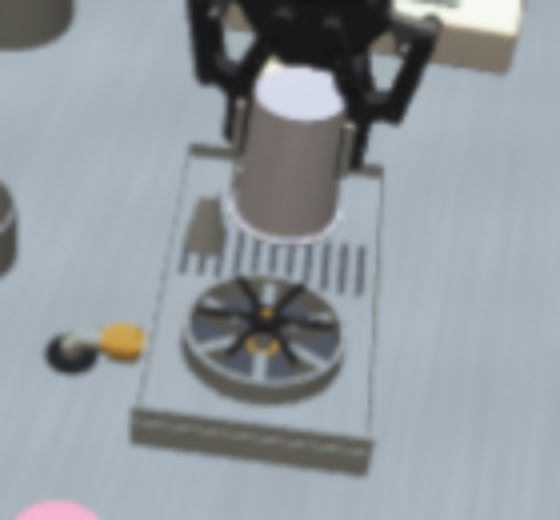

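```bash
python3 - <<'E'
from h import *
f=lambda a,b:np.array([[310+a/4-.4,95+b/4-.4]])
print('top disc',plane('side',f(300.5,92.5),.2295)*1000,'disc lr',plane('side',f(254.5,92),.2295)*1000,plane('side',f(347,92),.2295)*1000)
p=plane('side',f(284,243),.146)[0];m=ctrl.camera_model('side');c=-m['R'].T@m['t'];h=(p-c)[:2];h/=np.linalg.norm(h);print('rim',(p[:2]+.033*h)*1000,p,h)
print('hub',plane('side',f(267,324),.06)*1000)
s=cv2.imread('pics/w1raw.png');ds=np.load('w1.npy');g=[(u,v) for v in range(108,128) for u in range(370,400)]
q=depthpts('side',g,ds[108:128,370:400].ravel());k=q[(abs(q[:,2]-.229)<.006)];print(len(k),np.median(k,0)*1000,cv2.minEnclosingCircle((k[:,:2]*1000).astype(np.float32)))
E
```

```text
top disc [[ 514.3243654  -200.42470469  229.5       ]] disc lr [[ 539.14327082 -193.3178443   229.5       ]] [[ 489.3315667  -208.62858724  229.5       ]]
rim [ 511.13443882 -202.58096664] [ 0.50854717 -0.16968255  0.146     ] [ 0.078402   -0.99692183]
hub [[ 513.2737612  -192.23732523   60.        ]]
302 [ 514.51076263 -193.84460271  228.18543898] ((512.3074340820312, -194.48927307128906), 34.319435119628906)
```

```bash
python3 - <<'E'
from h import *
T=cv2.imread('pics/top0.png');S=cv2.imread('pics/side0.png')
for n,I,b in(('top',T,(380,217,431,270)),('side',S,(352,158,400,194))):
    x0,y0,x1,y1=b;k=6
    g=cv2.resize(I[y0:y1,x0:x1],None,fx=k,fy=k,interpolation=cv2.INTER_CUBIC).max(2)
    for th in(45,55,65):
        m=(g<th).astype(np.uint8);nn,l,st,c=cv2.connectedComponentsWithStats(m)
        i=1+np.argmax(st[1:,4]);vv,uu=np.nonzero(l==i)
        uv=np.c_[(uu+.5)/k-.5+x0,(vv+.5)/k-.5+y0];w=plane(n,uv,.06)[:,:2]*1000
        print(n,th,len(w),'cent',w.mean(0),'circ',cv2.minEnclosingCircle(w.astype(np.float32)))
    hsv=cv2.cvtColor(cv2.resize(I[y0:y1,x0:x1],None,fx=k,fy=k,interpolation=cv2.INTER_CUBIC),cv2.COLOR_BGR2HSV)
    m=cv2.inRange(hsv,(8,130,90),(30,255,255));nn,l,st,c=cv2.connectedComponentsWithStats(m)
    for i in range(1,nn):
        if st[i,4]>30:
            uv=(c[i]+.5)/k-.5+[x0,y0];print(n,'orange',st[i,4],uv,plane(n,[uv],.06)[0]*1000)
    cv2.imwrite(f'pics/{n}star.png',cv2.resize(I[y0:y1,x0:x1],None,fx=8,fy=8,interpolation=cv2.INTER_CUBIC))
a=cv2.imread('pics/topstar.png');b=cv2.imread('pics/sidestar.png');c=np.zeros((max(a.shape[0],b.shape[0]),a.shape[1]+b.shape[1],3),np.uint8)
c[:a.shape[0],:a.shape[1]]=a;c[:b.shape[0],a.shape[1]:]=b;print(c.shape,a.shape,b.shape);cv2.imwrite('pics/stars.png',c)
E
```

```text
top 45 7130 cent [ 506.0789379  -212.38414774] circ ((511.8717346191406, -205.1240234375), 44.82936096191406)
top 55 15279 cent [ 514.19610087 -206.44486609] circ ((510.7153625488281, -202.64166259765625), 47.954689025878906)
top 65 30692 cent [ 510.56991244 -202.37489473] circ ((510.4558410644531, -202.14666748046875), 48.46802520751953)
top orange 233 [405.73855508 242.4767525 ] [ 511.85723116 -203.52295594   60.        ]
top orange 66 [403.42929293 247.30050505] [ 500.5179812 -197.3672883   60.       ]
side 45 1595 cent [ 514.49256313 -199.62621692] circ ((514.0108032226562, -207.95188903808594), 29.32139015197754)
side 55 3567 cent [ 517.30258353 -196.40333589] circ ((515.3104858398438, -196.11947631835938), 41.49408721923828)
side 65 5690 cent [ 514.44191733 -196.50950089] circ ((515.2367553710938, -195.953125), 43.152183532714844)
side orange 134 [376.18283582 172.88308458] [ 515.52505006 -202.12672032   60.        ]
side orange 81 [378.24382716 181.02366255] [ 505.12607794 -174.01973979   60.        ]
(424, 792, 3) (424, 408, 3) (288, 384, 3)
```

View pics/stars.png

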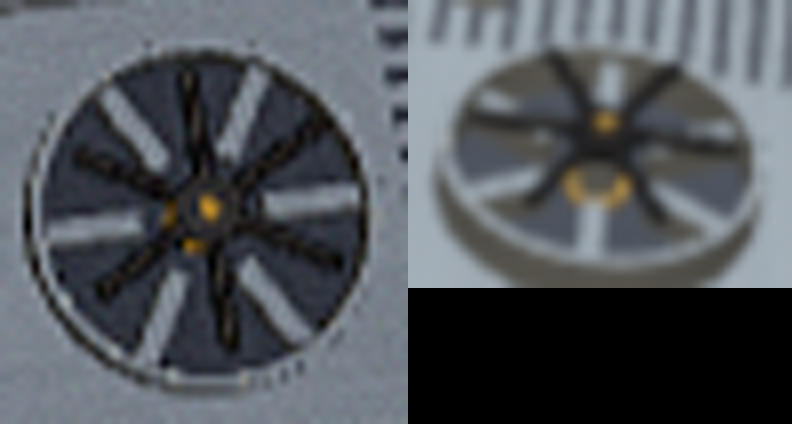

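The stars picture shows opposite arm tips meeting at (209.5,210) in the top view and (605.5,135) in the side view. The orange dot at (605,121) sits above the hub, so I'm using the arm tips. That puts the star at about (514,-199.5) mm. I'll lower to just above the star and compare from close.

{"name": "apply_moves", "arguments": {"rows": [0.004, 0.001, 0.04, 0, 0, 0, 0.004, 0.001, 0.08, 0, 0, 0, 0.004, 0.001, 0.11, 0, 0, 0, 0.004, 0.001, 0.125, 0, 0, 0, 0.004, 0.001, 0.125, 0, 0, 0, 0.004, 0.001, 0.125, 0, 0, 0]}}

```text
t: 11.4
tool_pos: [0.5141, -0.2004, 0.1793]
tool_rot: [2.297, 2.143, -0.002]
contact_force: [0.1, 0.2, -0.9]
opening: 0.0549
grip_force: 63.5
```

```bash
python3 - <<'E'
from h import *
s,ds=grab('side');im,d=grab('top')
A=cv2.resize(s[125:200,340:412],(576,600),interpolation=cv2.INTER_CUBIC);cv2.imwrite('pics/w2.png',A)
o=ctrl.get_obs();print(o['t'],o['tool_pos'],np.degrees(yaw()),o['opening'],o['contact_force'])
E
```

```text
11.5 [ 0.51435854 -0.20066736  0.18004105] 86.01260361706306 0.054657382558999094 [ 0.92515209 -0.03093321 -0.62398413]
```

View pics/w2.png

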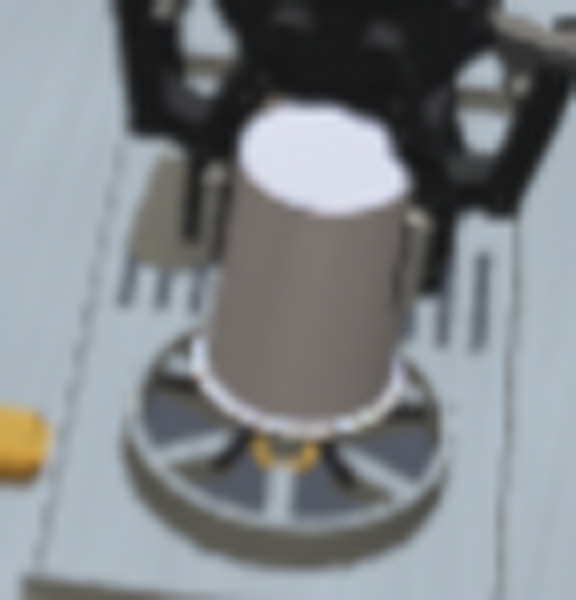

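The side crop shows the bead from x=192 to 408, front at y≈435, above a collar spanning 130 to 442. The rim looks a millimetre or two off to one side.

```bash
python3 - <<'E'
from h import *
f=lambda a,b:np.array([[340+a/8-.44,125+b/8-.44]])
m=ctrl.camera_model('side');c=-m['R'].T@m['t']
def front(a,b,z,r):
    p=plane('side',f(a,b),z)[0];h=(p-c)[:2];h/=np.linalg.norm(h);return (p[:2]+r*h)*1000
for z in(.0705,.0725):print('bead front',front(297,434,z,.033),'l',plane('side',f(192,362),z)[0]*1000,'r',plane('side',f(408,378),z)[0]*1000)
print('collar front outer',front(285,535,.05,.0505),'l',plane('side',f(130,425),.05)[0]*1000,'r',plane('side',f(444,440),.05)[0]*1000)
print('tips hub',plane('side',[(376.3,174.4)],.06)*1000)
print('mould top',plane('side',f(325,157),.1565)*1000)
E
```

```text
bead front [ 512.04855289 -202.45259739] l [ 547.28611015 -192.69082556   70.5       ] r [ 480.44244319 -204.86379187   70.5       ]
bead front [ 511.87705967 -200.30547273] l [ 547.00174829 -190.47474415   72.5       ] r [ 480.3573304  -202.61142501   72.5       ]
collar front outer [ 510.48317661 -196.19175326] l [ 563.10491527 -180.45711257   50.        ] r [ 465.68448394 -202.23258115   50.        ]
tips hub [[ 514.20612539 -196.6053734    60.        ]]
mould top [[ 515.58853738 -197.1235671   156.5       ]]
```

{"name": "apply_moves", "arguments": {"rows": [0.0027, 0.0005, 0.005, 0, 0, 0, 0.0027, 0.0005, 0.012, 0, 0, 0, 0.0027, 0.0005, 0.018, 0, 0, 0, 0.0027, 0.0005, 0.024, 0, 0, 0, 0.0027, 0.0005, 0.03, 0, 0, 0, 0.0027, 0.0005, 0.035, 0, 0, 0, 0.0027, 0.0005, 0.039, 0, 0, 0, 0.0027, 0.0005, 0.039, 0, 0, 0, 0.0027, 0.0005, 0.039, 0, 0, 0]}}

```text
t: 12.4
tool_pos: [0.5142, -0.1989, 0.1561]
tool_rot: [-2.297, -2.142, 0.002]
contact_force: [-3.2, 1.7, 7.3]
opening: 0.0547
grip_force: 64.4
```

{"name": "apply_moves", "arguments": {"rows": [0, 0, 0.0015, 0, 0, 0, 0, 0, 0.003, 0, 0, 0, 0, 0, 0.0045, 0, 0, 0, 0, 0, 0.006, 0, 0, 0, 0, 0, 0.007, 0, 0, 0, 0, 0, 0.007, 0, 0, 0, 0, 0, 0.007, 0, 0, 0]}}

```text
t: 13.1
tool_pos: [0.5143, -0.1989, 0.1526]
tool_rot: [-2.297, -2.142, 0.002]
contact_force: [-4.2, 2.7, 11.0]
opening: 0.0545
grip_force: 64.8
```

{"name": "apply_moves", "arguments": {"rows": [0, 0, 0.001, 0, 0, 0, 0, 0, 0.002, 0, 0, 0, 0, 0, 0.002, 0, 0, 0, 0, 0, 0.002, 0, 0, 0, 0, 0, 0.002, 0, 0, 0]}}

```text
t: 13.6
tool_pos: [0.5144, -0.1989, 0.1525]
tool_rot: [-2.297, -2.142, 0.003]
contact_force: [-7.4, 3.5, 16.5]
opening: 0.0548
grip_force: 65.5
```

{"name": "apply_moves", "arguments": {"rows": [0, 0, 0.001, 0, 0, 0, 0, 0, 0.001, 0, 0, 0, 0, 0, 0.001, 0, 0, 0, 0, 0, 0.001, 0, 0, 0, 0, 0, 0.001, 0, 0, 0, 0, 0, 0.001, 0, 0, 0]}}

```text
t: 14.2
tool_pos: [0.5144, -0.1989, 0.1524]
tool_rot: [-2.296, -2.142, 0.003]
contact_force: [-8.4, 5.3, 18.8]
opening: 0.055
grip_force: 65.9
```

```bash
python3 - <<'E'
from h import *
s,ds=grab('side');cv2.imwrite('pics/w3.png',s)
o=ctrl.get_obs();print(o)
R=Ro.from_rotvec(o['tool_rot']).as_matrix();print('tilt',R[:,2])
q=depthpts('side',[(u,v) for v in range(130,165) for u in range(365,395)],ds[130:165,365:395].ravel())
k=q[abs(q[:,2]-.129)<.006];A=np.c_[k[:,:2]-k[:,:2].mean(0),np.ones(len(k))];print(len(k),np.linalg.lstsq(A,k[:,2],rcond=None)[0],k.mean(0))
E
```

```text
{'t': 14.25, 'q': array([-5.03505457e-01,  2.37788128e-02,  1.90796019e+00, -1.33061485e-03,
        1.21180745e+00, -4.33464040e-01]), 'dq': array([ 0.00026943,  0.00086612, -0.00041264,  0.00080893, -0.0023596 ,
        0.00010035]), 'effort': array([-6.77724537e-01, -2.53765565e+01, -2.87656170e+01,  6.12626038e-02,
       -2.84790918e+00, -2.75344384e-02]), 'tool_pos': array([ 0.51438761, -0.19893812,  0.15245646]), 'tool_rot': array([-2.29628307, -2.14183481,  0.00281385]), 'contact_force': array([-9.40193873,  4.65609298, 19.53724949]), 'wrist_torque': array([ 0.76375459,  1.61777387, -0.04098019]), 'grip_force': 65.88202924293, 'opening': 0.05425451883602748}
tilt [-2.31216351e-03 -1.48618887e-04 -9.99997316e-01]
265 [-0.02762971 -0.00655318  0.12743331] [ 0.51455112 -0.19236904  0.12743331]
```

Seated against the hard stop, but there is about 10 N of side load from arm compliance. I'll relieve it with a small sideways command.

{"name": "apply_moves", "arguments": {"rows": [0.0006, -0.0015, 0, 0, 0, 0, 0.0013, -0.003, 0, 0, 0, 0, 0.0013, -0.003, 0, 0, 0, 0, 0.0013, -0.003, 0, 0, 0, 0, 0.0013, -0.003, 0, 0, 0, 0]}}

```text
t: 14.75
tool_pos: [0.5138, -0.1987, 0.1525]
tool_rot: [2.295, 2.14, -0.0]
contact_force: [-1.3, 1.8, 13.5]
opening: 0.0542
grip_force: 65.2
```

```bash
python3 - <<'E'
from h import *
o=ctrl.get_obs()
for k in('t','tool_pos','tool_rot','contact_force','wrist_torque','opening'):print(k,o[k])
E
```

```text
t 14.75
tool_pos [ 0.51382864 -0.19870225  0.15248379]
tool_rot [ 2.29523694e+00  2.14048916e+00 -5.08541497e-05]
contact_force [-1.32977253  1.76457901 13.50596136]
wrist_torque [ 0.39381441  0.6557605  -0.00424091]
opening 0.05423406860969571
```

```bash
python3 - <<'E'
from h import *
def fit(ds,b,z):
    u0,v0,u1,v1=b;q=depthpts('side',[(u,v) for v in range(v0,v1) for u in range(u0,u1)],ds[v0:v1,u0:u1].ravel())
    k=q[abs(q[:,2]-z)<.006];c=np.median(k[:,:2],0);k=k[np.linalg.norm(k[:,:2]-c,axis=1)<.02]
    A=np.c_[k[:,:2]-c,np.ones(len(k))];x,r,_,_=np.linalg.lstsq(A,k[:,2],rcond=None);print(len(k),x,c,'rms',np.std(A@x-k[:,2]))
fit(np.load('side0.npy'),(285,260,335,305),.0898)
fit(np.load('w1.npy'),(365,105,402,130),.2285)
for i in range(3):
    fit(grab('side')[1],(360,128,400,165),.1275)
o=ctrl.get_obs();print(o['t'],o['contact_force'],o['wrist_torque'])
E
```

```text
297 [ 0.00149525 -0.00021578  0.08986463] [0.57570712 0.17010199] rms 0.001047186794112398
173 [-0.01484703 -0.08196519  0.22784699] [ 0.51556721 -0.19326438] rms 0.0013835027731148573
158 [ 0.01078194 -0.05622718  0.12672443] [ 0.51593713 -0.18984302] rms 0.001401255210262463
155 [-0.01196533 -0.06249819  0.12691161] [ 0.51576567 -0.18979225] rms 0.001420297790051733
154 [ 0.00212117 -0.04485044  0.12662847] [ 0.51578227 -0.18978315] rms 0.0014652164651267957
14.9 [-2.18891355  1.36261477 14.27174528] [ 0.30041055  0.5506317  -0.03815042]
```

The mould is seated, but the wrist moment suggests the base-side rim carries most of the load. I'll apply a small tilt correction to even the seating.

{"name": "apply_moves", "arguments": {"rows": [0, 0, 0, 0.003, 0.001, 0, 0, 0, 0, 0.006, 0.002, 0, 0, 0, 0, 0.006, 0.002, 0, 0, 0, 0, 0.006, 0.002, 0]}}

```text
t: 15.3
tool_pos: [0.5145, -0.1989, 0.1526]
tool_rot: [-2.295, -2.14, 0.005]
contact_force: [-0.6, 0.2, 12.0]
opening: 0.0546
grip_force: 65.0
```

```bash
cat > st.py <<'E'
from h import *
o=ctrl.get_obs();F=o['contact_force'];T=o['wrist_torque'];H=.108
print(o['t'],o['tool_pos'],'F',F,'T',T,'r mm',(-H*F[0]-T[1])/F[2]*1e3,(T[0]-H*F[1])/F[2]*1e3,'z',Ro.from_rotvec(o['tool_rot']).as_matrix()[:,2])
E
python3 st.py
```

```text
15.3 [ 0.51448196 -0.19891834  0.15261938] F [-0.60780258  0.24341846 11.96970197] T [ 0.20487964  0.02980946 -0.02579232] r mm 2.9936597923965906 14.920207829317048 z [-4.67561525e-03  6.35371222e-04 -9.99988867e-01]
```

{"name": "apply_moves", "arguments": {"rows": [0.0003, -0.0006, 0.001, 0.001, 0.001, 0, 0.0006, -0.0012, 0.002, 0.002, 0.002, 0, 0.001, -0.0018, 0.0035, 0.002, 0.003, 0, 0.001, -0.0018, 0.0035, 0.002, 0.003, 0, 0.001, -0.0018, 0.0035, 0.002, 0.003, 0, 0.001, -0.0018, 0.0035, 0.002, 0.003, 0]}}

```text
t: 15.9
tool_pos: [0.5145, -0.1991, 0.1525]
tool_rot: [-2.294, -2.139, 0.002]
contact_force: [-1.3, 0.4, 17.3]
opening: 0.0545
grip_force: 65.7
```

```bash
python3 st.py
```

```text
15.9 [ 0.51448431 -0.19906256  0.15248151] F [-1.29144707  0.4405088  17.28955384] T [ 0.05117237  0.05911258 -0.01439952] r mm 4.648107405385856 0.2080689294743333 z [-0.00459078  0.00339351 -0.9999837 ]
```

{"name": "apply_moves", "arguments": {"rows": [0.0004, -0.0008, 0.0015, 0.0005, 0, 0, 0.0004, -0.0008, 0.0015, 0.0005, 0, 0, 0.0004, -0.0008, 0.0015, 0.0005, 0, 0, 0.0004, -0.0008, 0.0015, 0.0005, 0, 0, 0.0004, -0.0008, 0.0015, 0.0005, 0, 0, 0.0004, -0.0008, 0.0015, 0.0005, 0, 0, 0.0004, -0.0008, 0.0015, 0.0005, 0, 0, 0.0004, -0.0008, 0.0015, 0.0005, 0, 0]}}

```text
t: 16.7
tool_pos: [0.5145, -0.199, 0.1524]
tool_rot: [-2.294, -2.139, 0.002]
contact_force: [-2.6, 1.2, 20.1]
opening: 0.0549
grip_force: 66.0
```

```bash
python3 st.py; python3 - <<'E'
from h import *
s,d=grab('side');S=cv2.imread('pics/side0.png')
for n,b in dict(mat=(240,300,400,400),pink=(300,215,395,270),ring=(280,135,318,168)).items():
    a=np.abs(s[b[1]:b[3],b[0]:b[2]].astype(int)-S[b[1]:b[3],b[0]:b[2]]).max(2);print(n,(a>40).sum())
E
```

```text
16.7 [ 0.51446411 -0.19901326  0.1524487 ] F [-2.61731018  1.24595603 20.05541738] T [ 0.05051156  0.10694208 -0.02335612] r mm 8.762092316200635 -4.190971993487756 z [-0.00425531  0.00280181 -0.99998702]
mat 539
pink 0
ring 0
```

The force is 20 N against the stop, well inside the rim, and nothing else has moved; the mat difference is only the mould I took away. Handing in.

```bash
python3 -c "
from station import ctrl
print(ctrl.finish_job())"
```

```text
the job is handed in; nothing more can be done
None
```

I handed the job in at about 17 s: the foam pump was pressed to its hard stop and sprang back up, and the tall mould is held on the ribs with about 20 N, at the depth where the water valve is fully open; its centring over the star is good to about 3 mm by the two camera views, and I saw nothing else move in the parts of the scene I compared (mat, pink moulds, ring).

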